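# Open the ratchet bar clamp

### The arm

A 7-joint arm with a two-finger parallel gripper is mounted at the origin on a cart in front of the work surface, level with it; the furniture and walls round the work are solid. World frame = base frame: x ahead of the robot, y to its left, z up, the work surface at z = 0. Lengths are in m, angles in rad, forces in N, time in s.
With the tool pointing down it reaches from about 0.425 to 0.925 m from the base axis. Payload 6.8 kg.
Tool frame: the origin (TCP) lies midway between the tips of the shut fingers; the grasp point (between the pads) lies 19 mm behind it; z points along the fingers, y is the line along which they close (so a half turn about z gives the same grasp; the last joint's range is limited). The gripper opens to 85 mm and grips with 20 to 120 N. Pads are 22 mm wide; open, the fingers measure 114 mm over their backs; the gripper's body (76 mm by 85 mm) begins 54 mm behind the grasp point. The pads swing forward as they close: fully open they stand 13 mm farther back than shut.
Start: joints at [1.076, 0.477, 0.022, 1.555, -0.011, 1.109, -0.083], TCP at [0.255, -0.625, 0.231] pointing down, gripper open.
Joint ranges: [-2.96, 2.96], [-0.34, 2.1], [-1.41, 1.46], [0.24, 2.44], [-1.37, 4.51], [0.17, 1.92], [-2.96, 2.96]. Speed limits (rad/s): [2.39, 2.39, 3.14, 3.14, 3.14, 3.14, 3.14].

### API

Orientations are given as a unit quaternion [w, x, y, z].
In Python, from station import * gives the robot as it stands. The module is installed in compiled form; this text tells all that it offers.
- The arm moves only by the shell command python3 -m jog 'ROWS' [OPENING] [FORCE]. ROWS is JSON, a list of rows, each an object of numbers: "x", "y", "z": the shift along the tool's x, y, z in m; "ax", "ay", "az": the turn, a rotation vector about the tool's x, y, z in rad. In form: [{"x": .., "y": .., "z": .., "ax": .., "ay": .., "az": ..}, ...]. A call has 1 to 12 rows; each row is the pose to reach, as a shift and turn from the pose commanded when the call began, along the tool's axes at that moment; what a row does not reach only later rows make up. A row lasts 1/10 s, in which the tool goes at most 50 mm and 8.59 degrees, less where a joint would pass 70% of its speed; a pose out of reach is approached as far as the arm can. A call with a gripper value outside its range is refused whole. OPENING is the opening, from 0 (shut) to 1 (fully open), set as the call begins (- or left out, the last holds). The fingers move at their own pace and stop on an object; FORCE is the grip in N (left out, the last holds). Time passes only in rows, so rows that repeat a pose let the fingers close. It gives the time, the measured TCP pose, the force, the opening and the grip force at its end, in the units of the state.
- get_obs(): the state, without advancing time (a new reading comes with each control period).
- read_camera(name): name is "side" or "top" or "wrist"; returns the picture (400x640x3 uint8, red, green, blue); there is no depth.
- camera_params(name): a dict with "K" (3x3 intrinsics, pixels), "origin" and "attitude" of the camera in the world. Camera axes: x right, y up, looking along -z (the intrinsics and any distortion apply to the point x, -y, -z); pixel columns grow to the right and rows downward; lengths in m; the calibration is good to about 2 mm. A picture is of the moment at which its call begins: read the wrist's pose just before it. camera_params takes no time and is no camera call; for the wrist camera it gives the pose at the moment of the call.
- hand_in(): hands the job in; it is judged then, once.
The state is a dict: "t": time; "q": joint angles; "joint_vel": joint speeds; "joint_torque": joint torques, N m; "eef_pos": TCP position; "tool_rot": TCP orientation; "contact_force": force on the tool from outside, world axes, zero at the start; "torque": the same for the moment, N m; "gripper_width": opening from 0.0 (shut) to 1.0 (fully open); "grasp_force": force on a finger pad.
Only numpy, scipy, OpenCV 4.12 (cv2) and the standard library are available. Lean on these libraries where they do the work, as an engineer would, in place of code of your own. Each camera call takes 0.05 s, during which the arm holds its last target. There are 200 camera calls.

### The job

Open the bar clamp that is screwed to the plywood board: with the fingertips press down the ribbed release pad on its sliding jaw, keep it pressed and push the jaw all the way back along the bar, away from the offcut, until it stands against the end stop; then let go and move clear. Leave the offcut lying in place at the fixed jaw, and leave the tape measure and the spanner where they are.

Things in the scene. Friction and masses are not known exactly. Their poses are not given: they have to be found in the camera images.
- clamp: Bar clamp on a plywood board 360 x 130 x 15 mm, fixed to the bench. Origin: centre of the board's underside, on the bench. x runs along the steel bar (22 mm wide, at y = 0, its top 44 mm up) towards the fixed jaw (grey block, x = 130 to 162 mm, 95 mm high); -x towards the end stop (x = -161 to -145 mm, 63 mm high); z is up.
- jaw (a joint): Sliding jaw along the bar, in m: 0 = closed; it grows as the jaw moves along the clamp's -x (opens); 0.125 = fully back, against the end stop. Sliding friction about 3 N. A ratchet with 8 mm teeth stops it from moving back (it gives at most one tooth) unless the release is held pressed 5 mm or more.
- release (a joint): How far the release pad is pressed down, in m: 0 = up, 0.010 = bottomed. A spring lifts it: 3 N at the top, 7 N at the bottom. It springs up when let go and may then read up to 0.005, according to how the pawl sits on the teeth.
- release_top (a point): Centre of the top of the ribbed release pad, 46 mm along the bar by 30 mm across, flat, 72 mm above the bench when up and 62 mm when bottomed; it stands proud of the carriage even then. It rides with the jaw. The free space above it, between the grip and the jaw plate, is 68 mm long.
- grip_face (a point): Point on the middle of the upright grip's inner face, 85 mm above the bench, the face a finger pushes to drive the jaw back; it faces the clamp's +x. It rides with the jaw, 29 mm from the pad's centre along the clamp's -x.
- offcut: Loose softwood offcut 38 x 120 x 38 mm lying across the bar by the fixed jaw. Origin: centre of its underside, 44 mm above the bench.
- tape_measure: Loose yellow tape measure 36 x 98 x 64 mm standing beside the board, on the far side from the robot. Origin: centre of its underside.
- spanner: Loose combination spanner 38 x 197 x 7 mm lying beside the board, on the robot's side. Origin: centre of its underside.
- jaw_face (a point): Middle of the sliding jaw's clamping face, 71 mm above the bench. The jaw has a carriage round the bar, 105 mm long, 42 mm wide, top 56 mm above the bench; on it in front the jaw plate (60 mm wide, 95 mm high), at the back an upright grip (42 mm wide, 14 mm thick, 108 mm high), the release pad between them.
Not all that is in view belongs to the job. What is meant by the offcut is not blue, and is the larger of those in its own colour.

How it is judged:
On the way, in this order (a step that is already met when the one before it is completed fails the run):
1. the release is pressed down (value of joint release above 0.006 m and value of joint jaw below 0.06 m), for 0.1 s.
2. the jaw is pushed back to the end stop (value of joint jaw above 0.117 m), for 0.1 s.
At the end, for the whole second after the job is handed in: The jaw is fully back (within 8 mm of the end stop), the release has sprung up again (pressed less than 5.5 mm), the offcut lies still within 15 mm of where it was, and tape measure and spanner are within 20 mm of where they were (value of joint jaw above 0.117 m and value of joint release below 0.0055 m and distance of offcut from where it was at the start of the episode below 0.015 m and linear speed of offcut below 0.02 m/s and distance of each of tape_measure, spanner from where it was at the start of the episode below 0.02 m); the robot touches nothing.
It fails at once if the offcut is lifted or shifted by 15 mm or more (distance of offcut from where it was at the start of the episode above 0.015 m).
It fails at once if the tape measure or the spanner is lifted or shifted by 20 mm or more (distance of any of tape_measure, spanner from where it was at the start of the episode above 0.02 m).
It also fails if it takes over 38 s, if anything falls off the work surface, if the arm or the gripper's body presses on something with over 40 N, if the wrist force passes 120 N, or if a joint passes its speed limit or range.

## Working session

There is one attempt and no reset: what is moved stays moved. The work goes in short steps, Python scripts to look and compute and a shell command to move; the robot and the scene stay as the last step left them, time stands still between calls to the robot, and variables do not carry over. Pictures are saved under pics/ and viewed, at most 10 in all, crops included, and the job is handed in when it is done.

```bash
mkdir -p pics; python3 - <<'E'
from station import *
import cv2
for n in ["side","top"]:
    im=read_camera(n); cv2.imwrite(f"pics/{n}0.png",cv2.cvtColor(im,cv2.COLOR_RGB2BGR)); p=camera_params(n); print(n,p)
o=get_obs(); print(o["t"],o["eef_pos"],o["tool_rot"],o["gripper_width"])
E
```

```text
side {'K': array([[415.98740178,   0.        , 323.99380345],
       [  0.        , 415.98740178, 202.7080908 ],
       [  0.        ,   0.        ,   1.        ]]), 'origin': array([ 0.4434799 , -0.52104207,  0.64516832]), 'attitude': array([ 0.90205064,  0.41298205, -0.04249701, -0.11808675])}
top {'K': array([[428.24090279,   0.        , 315.25021171],
       [  0.        , 428.24090279, 200.96388897],
       [  0.        ,   0.        ,   1.        ]]), 'origin': array([0.44855206, 0.07209481, 0.93433518]), 'attitude': array([-0.70278676, -0.06925176,  0.06117701,  0.7053739 ])}
0.1 [ 0.2544154  -0.62464113  0.230418  ] [-8.07846787e-04  9.81358188e-01  1.92185873e-01 -2.12448644e-04] 0.994637781312724
```

View pics/top0.png

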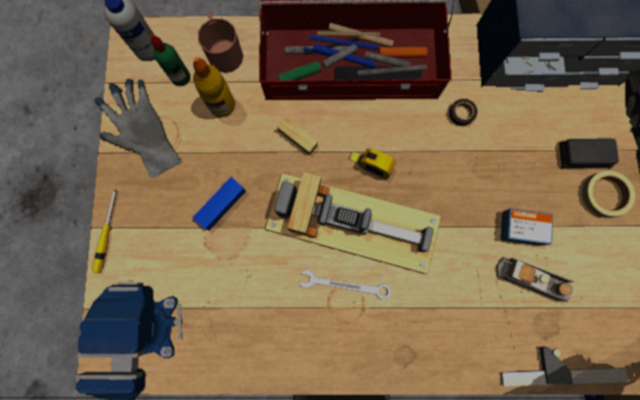

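View pics/side0.png

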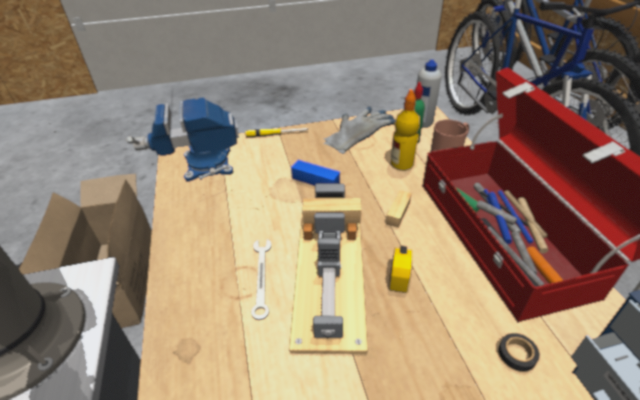

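The top view shows the fixed jaw at about (285,197), the pad at (348,215), the grip at (365,219) and the end stop at (427,238). The side view shows the same clamp running away from the camera, with the stop nearest. I'll zoom both next.

```bash
cat > h.py <<'E'
import numpy as np, cv2
from scipy.spatial.transform import Rotation as R
from station import *
def rot(q): return R.from_quat(np.r_[q[1:],q[0]])
def ray(n,px,p=None):
    p=p or camera_params(n); K=p["K"]; u,v=px
    d=np.array([(u-K[0,2])/K[0,0],-(v-K[1,2])/K[1,1],-1]); return p["origin"],rot(p["attitude"]).apply(d)
def plane(n,px,z,p=None):
    o,d=ray(n,px,p); return o+d*(z-o[2])/d[2]
def proj(n,P,p=None):
    p=p or camera_params(n); c=rot(p["attitude"]).inv().apply(np.array(P)-p["origin"]); K=p["K"]
    return np.array([K[0,2]-K[0,0]*c[0]/c[2],K[1,2]+K[1,1]*c[1]/c[2]])
E
python3 - <<'E'
import cv2,numpy as np
t=cv2.imread("pics/top0.png")[165:280,255:450]; s=cv2.imread("pics/side0.png")[175:360,270:420]
cv2.imwrite("pics/tz.png",cv2.resize(t,None,fx=4,fy=4,interpolation=cv2.INTER_CUBIC))
cv2.imwrite("pics/sz.png",cv2.resize(s,None,fx=3.2,fy=3.2,interpolation=cv2.INTER_CUBIC))
E
```

```text
(no output)
```

View pics/tz.png

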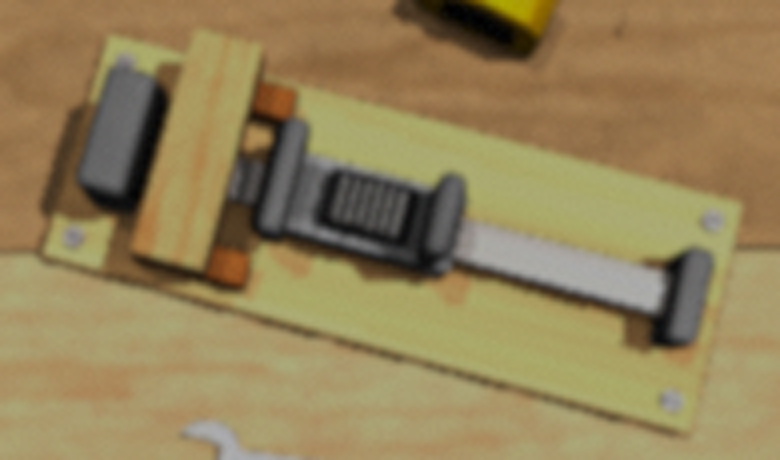

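View pics/sz.png

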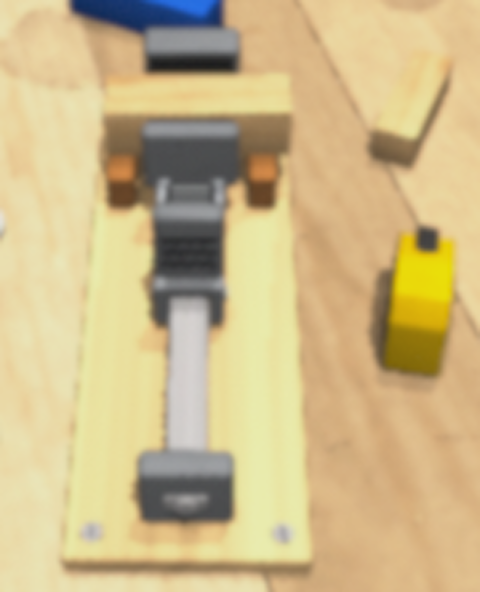

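Top zoom: the board corners are near (112,37), (742,203), (690,433) and (42,257), and the pad centre is near (371,207). In the side zoom the pad is near (190,255). The jaw stands close to the offcut.

```bash
python3 - <<'E'
from h import *
np.set_printoptions(precision=4,suppress=True)
f=lambda u,v:(255+u/4-.4,165+v/4-.4)
g=lambda u,v:(270+u/3.2-.35,175+v/3.2-.35)
C=[plane("top",f(*p),.015) for p in [(112,37),(742,203),(690,433),(42,257)]]
S=[plane("side",g(*p),.015) for p in [(63,562),(310,562)]]
print(np.array(C)); print("side stop corners (near robot, far)",S)
print([np.linalg.norm(C[i]-C[i-3]) for i in range(4)])
c=np.mean(C,0); ex=(C[0]-C[1]+C[3]-C[2])[:2]; ex/=np.linalg.norm(ex); yaw=np.arctan2(ex[1],ex[0]); ey=np.array([-ex[1],ex[0]])
print("c",c,"yaw",yaw, np.degrees(yaw))
loc=lambda P:[(P[:2]-c[:2])@ex,(P[:2]-c[:2])@ey]
for nm,P in dict(pad_top=plane("top",f(371,207),.072),pad_side=plane("side",g(190,255),.072),grip=plane("top",f(452,200),.108),stop=plane("top",f(690,290),.063),fix=plane("top",f(130,122),.095),
 jawplate=plane("top",f(295,165),.095),offc=plane("top",f(198,150),.082),stopside=plane("side",g(187,468),.063)).items(): print(nm,P,np.array(loc(P)))
o=get_obs();print("tool axes\n",rot(o["tool_rot"]).as_matrix())
E
```

```text
[[ 0.6817  0.1545  0.015 ]
 [ 0.5874 -0.1876  0.015 ]
 [ 0.4648 -0.1533  0.015 ]
 [ 0.5596  0.1909  0.015 ]]
side stop corners (near robot, far) [array([ 0.4643, -0.1573,  0.015 ]), array([ 0.5866, -0.1902,  0.015 ])]
[np.float64(0.35482176064114485), np.float64(0.12726767659410818), np.float64(0.35708887533303435), np.float64(0.12746970414657324)]
c [0.5734 0.0011 0.015 ] yaw 1.3020099921171806 74.59967743217604
pad_top [0.5776 0.0166 0.072 ] [0.016  0.0001]
pad_side [ 0.5688 -0.021   0.072 ] [-0.0225 -0.0015]
grip [ 0.5755 -0.0206  0.108 ] [-0.0204 -0.0078]
stop [ 0.5356 -0.1452  0.063 ] [-0.1511 -0.0024]
fix [0.6176 0.1378 0.095 ] [ 0.1435 -0.0063]
jawplate [0.5954 0.0555 0.095 ] [ 0.0582 -0.0068]
offc [0.6056 0.1042 0.082 ] [ 0.108  -0.0037]
stopside [ 0.5326 -0.1508  0.063 ] [-0.1573 -0.001 ]
tool axes
 [[ 0.9261  0.3772 -0.0007]
 [ 0.3772 -0.9261  0.0015]
 [-0.0001 -0.0017 -1.    ]]
```

```bash
python3 -m jog '[{"x":0.02,"y":-0.017,"az":-0.04},{"x":0.05,"y":-0.043,"az":-0.09},{"x":0.085,"y":-0.074,"az":-0.15},{"x":0.12,"y":-0.104,"az":-0.21},{"x":0.155,"y":-0.134,"az":-0.27},{"x":0.19,"y":-0.165,"az":-0.33},{"x":0.225,"y":-0.195,"az":-0.39},{"x":0.26,"y":-0.225,"az":-0.45},{"x":0.295,"y":-0.255,"az":-0.51},{"x":0.325,"y":-0.281,"az":-0.56},{"x":0.345,"y":-0.299,"az":-0.59},{"x":0.35,"y":-0.303,"az":-0.6}]' 0 30
python3 - <<'E'
from h import *
np.set_printoptions(precision=4,suppress=True)
o=get_obs();M=rot(o["tool_rot"]).as_matrix()
print(o["t"],o["eef_pos"],M,o["q"])
d=np.array([.5745,.005,.15])-o["eef_pos"];print("tool shift",M.T@d,"az",-(1.302-np.arctan2(M[1,0],M[0,0])))
E
```

```text
0.1 [ 0.2544 -0.6246  0.2304] [[ 0.9261  0.3772 -0.0007]
 [ 0.3772 -0.9261  0.0015]
 [-0.0001 -0.0017 -1.    ]] [ 1.0759  0.4777  0.0224  1.5563 -0.0115  1.1093 -0.0831]
tool shift [ 0.534  -0.4623  0.0811] az -0.915221659920954validation failed for argument at $[0]...
```

```bash
python3 -m jog '[{"x":0.02,"y":-0.017,"z":0,"ax":0,"ay":0,"az":-0.04},{"x":0.05,"y":-0.043,"z":0,"ax":0,"ay":0,"az":-0.09},{"x":0.085,"y":-0.074,"z":0,"ax":0,"ay":0,"az":-0.15},{"x":0.12,"y":-0.104,"z":0,"ax":0,"ay":0,"az":-0.21},{"x":0.155,"y":-0.134,"z":0,"ax":0,"ay":0,"az":-0.27},{"x":0.19,"y":-0.165,"z":0,"ax":0,"ay":0,"az":-0.33},{"x":0.225,"y":-0.195,"z":0,"ax":0,"ay":0,"az":-0.39},{"x":0.26,"y":-0.225,"z":0,"ax":0,"ay":0,"az":-0.45},{"x":0.295,"y":-0.255,"z":0,"ax":0,"ay":0,"az":-0.51},{"x":0.325,"y":-0.281,"z":0,"ax":0,"ay":0,"az":-0.56},{"x":0.345,"y":-0.299,"z":0,"ax":0,"ay":0,"az":-0.59},{"x":0.35,"y":-0.303,"z":0,"ax":0,"ay":0,"az":-0.6}]' 0 30
cat > st.py <<'E'
from h import *
import sys
np.set_printoptions(precision=4,suppress=True)
o=get_obs();M=rot(o["tool_rot"]).as_matrix()
T=np.array([float(a) for a in sys.argv[1:4]])
print(o["t"],o["eef_pos"],"zaxis",M[:,2],"F",o["contact_force"],"g",o["gripper_width"]);print(o["q"])
e=np.array([.2656,.9641]);d=o["eef_pos"][:2]-[.5734,.0011];print("local",d@e,d@[-e[1],e[0]])
print("tool shift",M.T@(T-o["eef_pos"]),"az",-(1.302-np.arctan2(M[1,0],M[0,0])))
E
python3 st.py .5745 .005 .15
```

```text
t: 1.3
eef_pos: [0.4658, -0.2086, 0.2312]
tool_rot: [-0.001, 0.879, 0.477, 0.0]
contact_force: [-0.1, -0.6, 0.1]
gripper_width: 0.002
grasp_force: 0.0
1.3 [ 0.4658 -0.2086  0.2312] zaxis [ 0.0003  0.0014 -1.    ] F [-0.0717 -0.555   0.0724] g 0.0018091635139637575
[ 0.567   0.2257 -0.3086  1.9264  0.0791  1.0013 -0.3544]
local -0.23078185058165177 0.04799789303770264
tool shift [ 0.2382 -0.0255  0.0815] az -0.3086025140719164
```

```bash
python3 -m jog '[{"x":0.03,"y":-0.003,"z":0,"ax":0,"ay":0,"az":-0.05},{"x":0.065,"y":-0.007,"z":0,"ax":0,"ay":0,"az":-0.1},{"x":0.1,"y":-0.011,"z":0,"ax":0,"ay":0,"az":-0.15},{"x":0.135,"y":-0.014,"z":0,"ax":0,"ay":0,"az":-0.2},{"x":0.17,"y":-0.018,"z":0.01,"ax":0,"ay":0,"az":-0.25},{"x":0.205,"y":-0.022,"z":0.03,"ax":0,"ay":0,"az":-0.29},{"x":0.228,"y":-0.0245,"z":0.055,"ax":0,"ay":0,"az":-0.308},{"x":0.236,"y":-0.0255,"z":0.07,"ax":0,"ay":0,"az":-0.308},{"x":0.238,"y":-0.0255,"z":0.08,"ax":0,"ay":0,"az":-0.308},{"x":0.238,"y":-0.0255,"z":0.0815,"ax":0,"ay":0,"az":-0.308},{"x":0.238,"y":-0.0255,"z":0.0815,"ax":0,"ay":0,"az":-0.308}]'
python3 st.py .5745 .005 .08
python3 - <<'E'
from h import *
a=read_camera("top")[150:290,250:450];w=read_camera("wrist");s=read_camera("side")[150:330,250:450]
b=np.hstack([cv2.resize(a,(400,280)),cv2.resize(s,(400,360))[:280]])
b=np.vstack([b,np.hstack([cv2.resize(w,(480,300)),np.zeros((300,320,3),np.uint8)])])
cv2.imwrite("pics/h1.png",b[:,:,::-1])
E
```

```text
t: 2.4
eef_pos: [0.5742, -0.0019, 0.15]
tool_rot: [0.0, 0.798, 0.602, -0.0]
contact_force: [-0.2, -0.2, -0.2]
gripper_width: -0.001
grasp_force: 0.0
2.4 [ 0.5742 -0.0019  0.15  ] zaxis [-0.0003 -0.0011 -1.    ] F [-0.1783 -0.186  -0.1533] g -0.0006747084718174185
[ 0.2302  0.4391 -0.4294  1.8542  0.2297  0.8973 -0.5862]
local -0.0027102500298634806 -0.001590437110008262
tool shift [ 0.0068 -0.0016  0.07  ] az -0.009898082137145492
```

View pics/h1.png

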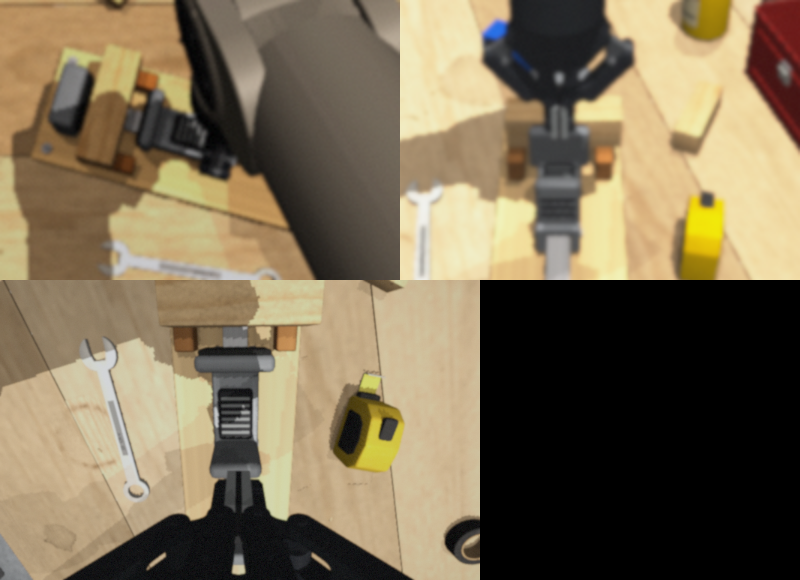

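The wrist view shows the tool lined up with the bar, with the pad centre at wrist pixel (315,180) and the inner edge of the grip's top at about row 216. Next I'll cross-check the pad position from it.

```bash
python3 - <<'E'
from h import *
np.set_printoptions(precision=4,suppress=True)
e=np.array([.2656,.9641])
k=4/3
for nm,(u,v),z in [("pad",(236,414),.072),("padfront",(236,389),.072),("padback",(236,440),.072),("gripinner",(236,443),.108),("plateback",(236,370),.095),("offcut front",(236,325),.082),("L",(219,414),.072),("R",(257,414),.072)]:
    P=plane("wrist",(u*k,(v-280)*k),z); d=P[:2]-[.5734,.0011]; print(nm,P,d@e,d@[-e[1],e[0]])
E
python3 st.py .5745 .005 .08
```

```text
pad [0.578  0.0204 0.072 ] 0.019821301000160108 0.0006884549891508808
padfront [0.584  0.0412 0.072 ] 0.04152719108302518 0.0004161441817590438
padback [ 0.5713 -0.0028  0.072 ] -0.004267973174456117 0.0009906664937207313
gripinner [0.5748 0.0084 0.108 ] 0.00743771037529857 0.0005954640933931014
plateback [0.5893 0.0588 0.095 ] 0.059801825224004485 2.821272106532692e-05
offcut front [0.5978 0.0888 0.082 ] 0.09104824901445042 -0.00027410708290153546
L [0.5639 0.0244 0.072 ] 0.019969283727094736 0.015362044030141618
R [0.5954 0.0154 0.072 ] 0.019638466409379062 -0.01744095580880204
2.55 [ 0.5749 -0.0011  0.1509] zaxis [ 0.0017 -0.0006 -1.    ] F [-0.4606  0.8972 -0.1942] g 0.000987474306226523
[ 0.23    0.4381 -0.4305  1.8534  0.2296  0.8971 -0.5865]
local -0.0017326301389435268 -0.0020106843497970494
tool shift [ 0.0058 -0.0022  0.0709] az -0.00909730498236927
```

```bash
python3 -m jog '[{"x":0.004,"y":-0.001,"z":0.005,"ax":0,"ay":0,"az":-0.009},{"x":0.008,"y":-0.002,"z":0.02,"ax":0,"ay":0,"az":-0.009},{"x":0.008,"y":-0.002,"z":0.04,"ax":0,"ay":0,"az":-0.009},{"x":0.008,"y":-0.002,"z":0.055,"ax":0,"ay":0,"az":-0.009},{"x":0.008,"y":-0.002,"z":0.065,"ax":0,"ay":0,"az":-0.009},{"x":0.008,"y":-0.002,"z":0.07,"ax":0,"ay":0,"az":-0.009},{"x":0.008,"y":-0.002,"z":0.07,"ax":0,"ay":0,"az":-0.009},{"x":0.008,"y":-0.002,"z":0.07,"ax":0,"ay":0,"az":-0.009}]'
python3 st.py .5745 .005 .063
```

```text
t: 3.35
eef_pos: [0.5751, 0.0085, 0.0802]
tool_rot: [0.0, 0.795, 0.607, 0.0]
contact_force: [0.4, -0.6, 0.0]
gripper_width: 0.005
grasp_force: 0.0
3.35 [0.5751 0.0085 0.0802] zaxis [ 0.0007  0.0001 -1.    ] F [ 0.3632 -0.5764  0.0211] g 0.005340209890822632
[ 0.1875  0.533  -0.4022  1.8988  0.291   0.7661 -0.6432]
local 0.007565846229212872 0.000291566080915811
tool shift [-0.0035  0.0003  0.0172] az 0.0017427780660057568
```

Now the press: the pad tops out at 72 mm and bottoms at 62 mm, so I'll go down to about 62.

```bash
python3 -m jog '[{"x":0,"y":0,"z":0.004,"ax":0,"ay":0,"az":0},{"x":0,"y":0,"z":0.008,"ax":0,"ay":0,"az":0},{"x":0,"y":0,"z":0.011,"ax":0,"ay":0,"az":0},{"x":0,"y":0,"z":0.014,"ax":0,"ay":0,"az":0},{"x":0,"y":0,"z":0.016,"ax":0,"ay":0,"az":0},{"x":0,"y":0,"z":0.018,"ax":0,"ay":0,"az":0},{"x":0,"y":0,"z":0.018,"ax":0,"ay":0,"az":0},{"x":0,"y":0,"z":0.018,"ax":0,"ay":0,"az":0}]'
python3 st.py .5745 .005 .063
```

```text
t: 4.15
eef_pos: [0.5753, 0.0084, 0.0623]
tool_rot: [0.0, 0.795, 0.607, 0.0]
contact_force: [-1.1, 0.6, 6.9]
gripper_width: -0.003
grasp_force: 3.2
4.15 [0.5753 0.0084 0.0623] zaxis [ 0.0011 -0.0001 -1.    ] F [-1.0697  0.5698  6.8598] g -0.0027795588755829574
[ 0.1784  0.5584 -0.3913  1.9076  0.3073  0.7329 -0.6567]
local 0.007512474505012139 0.00014975256696632823
tool shift [-0.0035  0.0002 -0.0007] az 0.0017466927586440306
```

```bash
python3 -m jog '[{"x":-0.003,"y":0,"z":0,"ax":0,"ay":0,"az":0},{"x":-0.006,"y":0,"z":0,"ax":0,"ay":0,"az":0},{"x":-0.010,"y":0,"z":0,"ax":0,"ay":0,"az":0},{"x":-0.016,"y":0,"z":0,"ax":0,"ay":0,"az":0},{"x":-0.024,"y":0,"z":0,"ax":0,"ay":0,"az":0},{"x":-0.033,"y":0,"z":0,"ax":0,"ay":0,"az":0},{"x":-0.042,"y":0,"z":0,"ax":0,"ay":0,"az":0},{"x":-0.05,"y":0,"z":0,"ax":0,"ay":0,"az":0},{"x":-0.056,"y":0,"z":0,"ax":0,"ay":0,"az":0},{"x":-0.06,"y":0,"z":0,"ax":0,"ay":0,"az":0},{"x":-0.06,"y":0,"z":0,"ax":0,"ay":0,"az":0}]'
python3 st.py .5745 .005 .063
```

```text
t: 5.25
eef_pos: [0.5592, -0.0491, 0.0623]
tool_rot: [0.0, 0.795, 0.607, 0.001]
contact_force: [-0.9, 0.6, 6.5]
gripper_width: -0.001
grasp_force: 3.2
5.25 [ 0.5592 -0.0491  0.0623] zaxis [ 0.0009  0.0007 -1.    ] F [-0.8598  0.5509  6.5202] g -0.0005697508585380254
[ 0.2818  0.5406 -0.3909  1.9408  0.3024  0.7161 -0.5558]
local -0.05214397632324756 0.00036950116544822754
tool shift [ 0.0562  0.0005 -0.0007] az 0.0018107523714561147
```

```bash
python3 -m jog '[{"x":-0.005,"y":0,"z":0,"ax":0,"ay":0,"az":0},{"x":-0.012,"y":0,"z":0,"ax":0,"ay":0,"az":0},{"x":-0.02,"y":0,"z":0,"ax":0,"ay":0,"az":0},{"x":-0.028,"y":0,"z":0,"ax":0,"ay":0,"az":0},{"x":-0.036,"y":0,"z":0,"ax":0,"ay":0,"az":0},{"x":-0.043,"y":0,"z":0,"ax":0,"ay":0,"az":0},{"x":-0.049,"y":0,"z":0,"ax":0,"ay":0,"az":0},{"x":-0.053,"y":0,"z":0,"ax":0,"ay":0,"az":0},{"x":-0.055,"y":0,"z":0,"ax":0,"ay":0,"az":0},{"x":-0.055,"y":0,"z":0,"ax":0,"ay":0,"az":0}]'
python3 st.py .5745 .005 .063
python3 - <<'E'
from h import *
w=read_camera("wrist");s=read_camera("side")[175:375,230:430]
b=np.hstack([cv2.resize(s,(400,400)),w[:,120:520]])
cv2.imwrite("pics/h2.png",b[:,:,::-1])
E
```

```text
t: 6.25
eef_pos: [0.545, -0.1014, 0.0623]
tool_rot: [-0.0, 0.795, 0.607, 0.001]
contact_force: [-0.9, 3.3, 6.5]
gripper_width: -0.002
grasp_force: 3.2
6.25 [ 0.545  -0.1014  0.0623] zaxis [ 0.0013  0.0013 -1.    ] F [-0.9036  3.2809  6.4535] g -0.001850110225612078
[ 0.3777  0.5312 -0.3891  1.9576  0.2983  0.7069 -0.4579]
local -0.10634336688288785 0.00019009601966132536
tool shift [ 0.1104  0.0005 -0.0005] az 0.0024137622863080743
```

View pics/h2.png

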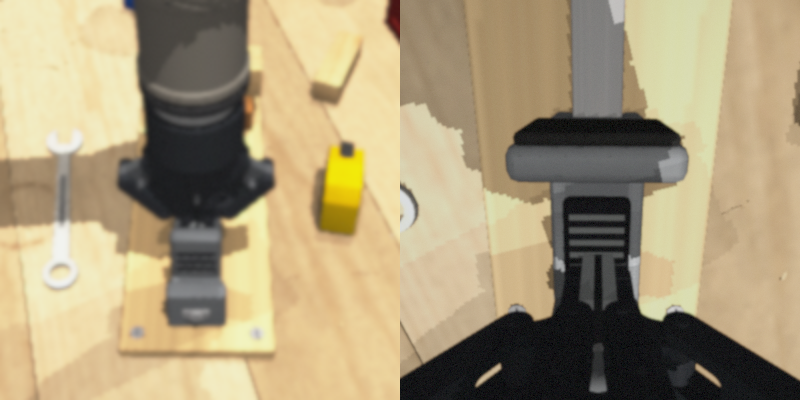

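The jaw rides with the finger: in the side view the grip at (197,245) is near the stop at (195,298), and the spanner and tape haven't moved. I'll creep the last stretch.

```bash
python3 -m jog '[{"x":-0.003,"y":0,"z":0,"ax":0,"ay":0,"az":0},{"x":-0.006,"y":0,"z":0,"ax":0,"ay":0,"az":0},{"x":-0.009,"y":0,"z":0,"ax":0,"ay":0,"az":0},{"x":-0.012,"y":0,"z":0,"ax":0,"ay":0,"az":0},{"x":-0.012,"y":0,"z":0,"ax":0,"ay":0,"az":0}]'
python3 st.py .5745 .005 .063
```

```text
t: 6.85
eef_pos: [0.5444, -0.105, 0.0627]
tool_rot: [-0.002, 0.793, 0.61, 0.005]
contact_force: [5.0, 21.7, 2.3]
gripper_width: 0.0
grasp_force: 3.2
6.85 [ 0.5444 -0.105   0.0627] zaxis [ 0.0061  0.0094 -0.9999] F [ 4.9946 21.6804  2.2699] g 0.00034229840417365385
[ 0.3955  0.5308 -0.3968  1.9591  0.2924  0.7018 -0.4361]
local -0.10994931722380429 -0.0002493726190594542
tool shift [0.114  0.0008 0.0009] az 0.00893239269260504
```

Force has risen to 22 N at local x = -0.110. I'll check whether that is the end stop.

```bash
python3 - <<'E'
from h import *
w=read_camera("wrist");s=read_camera("side")[270:360,280:380]
b=np.hstack([cv2.resize(s,(444,400),interpolation=cv2.INTER_CUBIC),w[:,150:500]])
cv2.imwrite("pics/h3.png",b[:,:,::-1])
np.set_printoptions(precision=1,suppress=True)
e=np.array([.2656,.9641])
def L(x,z,y=0): p=np.array([.5734,.0011])+x*e+y*np.array([-e[1],e[0]]); return np.r_[p,z]
for x,z in [(-.145,.063),(-.161,.063),(-.145,.056),(-.135,.056),(-.135,.108)]:
    q=proj("side",L(x,z)); print(x,z,(q-[280,270])*4.44)
E
```

```text
-0.145 0.063 [211.1 196.9]
-0.161 0.063 [210.6 234.9]
-0.145 0.056 [211.4 207.8]
-0.135 0.056 [211.7 184.8]
-0.135 0.108 [209.5  99.4]
```

View pics/h3.png

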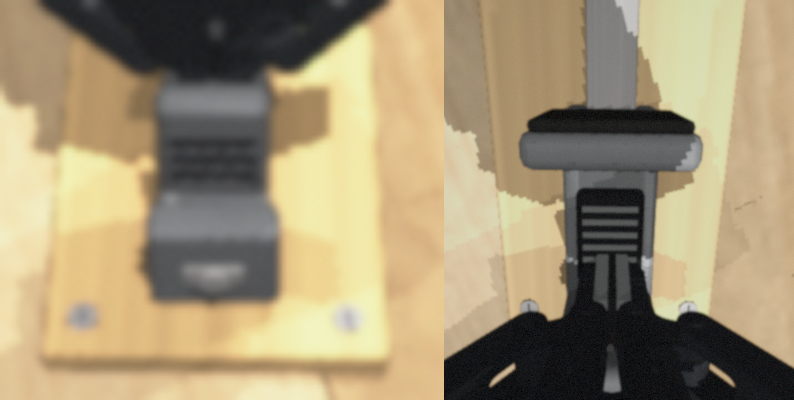

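The stop is reached: no bar shows between the jaw and the stop, the contact is hard, and the sizes agree. I'll relax the push and then lift straight up.

```bash
python3 -m jog '[{"x":0.003,"y":0,"z":0,"ax":0,"ay":0,"az":0},{"x":0.006,"y":0,"z":0,"ax":0,"ay":0,"az":0},{"x":0.006,"y":0,"z":-0.006,"ax":0,"ay":0,"az":0},{"x":0.007,"y":0,"z":-0.014,"ax":0,"ay":0,"az":0},{"x":0.011,"y":0,"z":-0.024,"ax":0,"ay":0,"az":0},{"x":0.015,"y":0,"z":-0.04,"ax":0,"ay":0,"az":0},{"x":0.015,"y":0,"z":-0.065,"ax":0,"ay":0,"az":0},{"x":0.015,"y":0,"z":-0.095,"ax":0,"ay":0,"az":0},{"x":0.015,"y":0,"z":-0.13,"ax":0,"ay":0,"az":0},{"x":0.015,"y":0,"z":-0.16,"ax":0,"ay":0,"az":0},{"x":0.015,"y":0,"z":-0.175,"ax":0,"ay":0,"az":0},{"x":0.015,"y":0,"z":-0.175,"ax":0,"ay":0,"az":0}]'
python3 -m jog '[{"x":-0.02,"y":0,"z":0,"ax":0,"ay":0,"az":0},{"x":-0.06,"y":0,"z":0,"ax":0,"ay":0,"az":0},{"x":-0.1,"y":0,"z":0,"ax":0,"ay":0,"az":0},{"x":-0.14,"y":0,"z":0,"ax":0,"ay":0,"az":0},{"x":-0.18,"y":0,"z":0,"ax":0,"ay":0,"az":0},{"x":-0.22,"y":0,"z":0,"ax":0,"ay":0,"az":0},{"x":-0.24,"y":0,"z":0,"ax":0,"ay":0,"az":0},{"x":-0.25,"y":0,"z":0,"ax":0,"ay":0,"az":0},{"x":-0.25,"y":0,"z":0,"ax":0,"ay":0,"az":0}]'
python3 - <<'E'
from h import *
a=read_camera("top")[150:290,250:450];s=read_camera("side")[175:375,250:420]
b=np.hstack([cv2.resize(a,(460,322)),cv2.resize(s,(340,400))[:322]]) if 0 else None
A=cv2.resize(a,(460,322),interpolation=cv2.INTER_CUBIC);S=cv2.resize(s,(340,400),interpolation=cv2.INTER_CUBIC)
b=np.zeros((400,800,3),np.uint8);b[:322,:460]=A;b[:,460:]=S
cv2.imwrite("pics/h4.png",b[:,:,::-1])
E
```

```text
t: 8.15
eef_pos: [0.5461, -0.1002, 0.2395]
tool_rot: [0.002, 0.795, 0.606, 0.001]
contact_force: [0.2, -0.0, -0.2]
gripper_width: -0.0
grasp_force: 0.0
t: 9.05
eef_pos: [0.478, -0.3416, 0.2356]
tool_rot: [-0.001, 0.796, 0.606, -0.0]
contact_force: [-0.4, -0.0, -0.8]
gripper_width: 0.003
grasp_force: 0.0
```

View pics/h4.png

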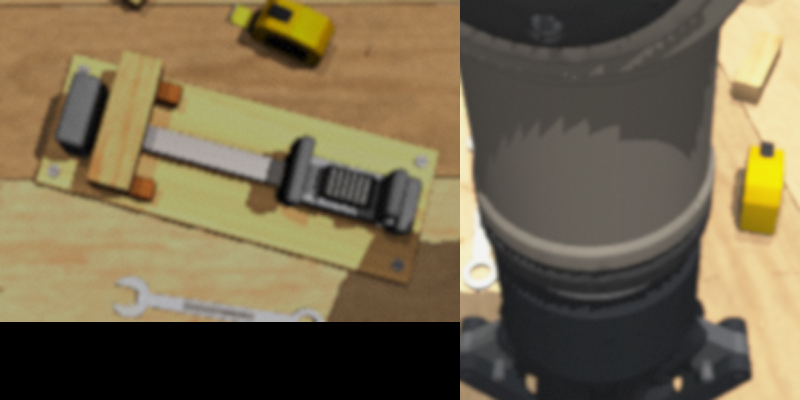

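The top view shows the jaw against the end stop (grip at about (393,200), touching it), with the offcut, tape and spanner in place and the arm clear.

```bash
python3 -c "
from station import *
print(hand_in())"
```

```text
the job is handed in; nothing more can be done
None
```

The clamp is open and the job is handed in at about 9 s of the 38 s allowed. The last top view shows the jaw against the end stop, the offcut, tape measure and spanner in place, and the arm clear; the hand-in returned no verdict, and I could not read the jaw and release values directly.

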